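# Nest the tumblers and hang up the cutlery basket

### The arm

A 6-joint arm with a two-finger parallel gripper is mounted at the origin on the work surface. World frame = base frame: x ahead of the robot, y to its left, z up, the work surface at z = 0. Lengths are in mm, angles in rad, forces in N, time in s.
With the tool pointing down it reaches from about 350 to 875 mm from the base axis. Payload 15.5 kg.
Tool frame: the origin (TCP) lies at the very end of the fingers, on their centre line; the grasp point (between the pads) lies 19 mm behind it; z points along the fingers, y is the line along which they close (so a half turn about z gives the same grasp; the last joint's range is limited). The gripper opens to 85 mm and grips with 20 to 120 N. Pads are 22 mm wide; open, the fingers measure 114 mm over their backs; the gripper's body (76 mm by 85 mm) begins 54 mm behind the grasp point. The pads swing forward as they close: fully open they stand 13 mm farther back than shut.
Start: joints at [1.087, 0.494, 1.345, -0, 1.302, -0.096], TCP at [236.341, 578.593, 231.277] pointing down, gripper open.
Joint ranges: [-2.91, 2.91], [-0.82, 2.16], [0.22, 2.67], [-1.22, 4.37], [0.12, 2.79], [-3.08, 3.08]. Speed limits (rad/s): [1.89, 1.89, 2.57, 3.01, 3.01, 3.01].

### API

Orientations are given as [roll, pitch, yaw] about the fixed x, y, z axes, in that order (R = Rz(yaw) Ry(pitch) Rx(roll)).
In Python, from rig import env, imaging gives the robot as it stands. The module is installed in compiled form; this text tells all that it offers.
- The arm moves only by the tool carry_out, never from a script. Its argument "targets" is a list that holds one entry, the list of rows, each a list of 7 numbers: the shift along the world's x, y, z in m, then the turn, a rotation vector about the world's x, y, z in rad, then the finger opening in m, from 0 to 0.0854. A call has 1 to 10 rows; each row shifts and turns the commanded pose from where the row before left it; what a row does not reach is not made up. A row lasts 1/10 s, in which the tool goes at most 50 mm and 8.59 degrees, less where a joint would pass 70% of its speed; a pose out of reach is approached as far as the arm can. A call with a gripper value outside its range is refused whole. The fingers move at their own pace and stop on an object; "newtons" is the grip in N (left out, the last holds). Time passes only in rows, so rows that do not move let the fingers close. It gives the time, the measured TCP pose, the force, the opening and the grip force at its end, in the units of the state.
- env.sense(): the state, without advancing time (a new reading comes with each control period).
- imaging.snapshot(name): name is "scene" or "side" or "wrist"; returns the picture (480x640x3 uint8, blue, green, red); there is no depth.
- imaging.calibration(name): a dict with "fx", "fy", "cx", "cy" (pixels), "k1" (the pictures are not rectified: a ray, as slopes to the right and down, at radius r is drawn at 1 + k1 r^2 times it, then the intrinsics apply), "cam_to_world" (4x4, takes a point from camera to world coordinates). Camera axes: x right, y up, looking along -z (the intrinsics and any distortion apply to the point x, -y, -z); pixel columns grow to the right and rows downward; lengths in mm; the calibration is good to about 2 mm. A picture is of the moment at which its call begins: read the wrist's pose just before it. calibration takes no time and is no camera call; for the wrist camera it gives the pose at the moment of the call.
- env.sign_off(): hands the job in; it is judged then, once.
The state is a dict: "time": time; "q": joint angles; "joint_vel": joint speeds; "effort": joint torques, N m; "ee_pos": TCP position; "tcp_rot": TCP orientation; "contact_force": force on the tool from outside, world axes, zero at the start; "ft_torque": the same for the moment, N m; "grip_width": finger opening in mm; "finger_force": force on a finger pad.
Only numpy, scipy, OpenCV 4.12 (cv2) and the standard library are available. Lean on these libraries where they do the work, as an engineer would, in place of code of your own. Each camera call takes 0.05 s, during which the arm holds its last target. There are 200 camera calls.

### The job

Lunch in the cooking class is over: tidy this place. Nest the two tumblers from the table top into the tumbler that stands on the wooden tray, making one straight upright stack of three, fully seated, still on the tray, and hang the empty cutlery basket by the middle of its handle on the hook of the stand, so that it hangs level. Set things down without dropping them or tipping a tumbler over, and leave the lunch box, flask and pencil case where they are.

Things in the scene. Friction and masses are not known exactly. Their poses are not given: they have to be found in the camera images.
- cup_base: White plastic tumbler standing on the tray. 95 mm high, tapering from 66 mm outer diameter at the rim to 38 mm at the foot, wall 3 mm, inner floor 36 mm above the underside. Origin: centre of its underside; z up to the mouth. All three are identical; one nested in it rests on its inner floor, 36 mm higher, its top 36 mm exposed for the fingers.
- cup_a: Second identical white tumbler (95 mm high, 66 mm rim, 38 mm foot), standing upright on the table. Origin: centre of its underside; z up to the mouth. Grip it across the diameter from above, in its top 30 mm.
- cup_b: Third identical white tumbler (95 mm high, 66 mm rim, 38 mm foot), standing upright on the table. Origin: centre of its underside; z up to the mouth.
- tray: Fixed shallow wooden tray, 120 x 120 x 14 mm high, its floor 5 mm above the table, wall 5 mm. Origin: centre of its underside. One tumbler stands on it near the middle.
- basket: White plastic cutlery basket, empty: open box 75 (x) x 116 (y) x 55 mm high with a rigid arched carrying handle over it, in the y-z plane. Origin: centre of its underside; z up. The handle's top is a straight level bar of 10 (x) x 12 mm (z) section running along y from -46 to +46 mm, its centre 145 mm above the underside.
- basket_handle (a point): Centre of the basket's handle bar, in the middle of its level top part (145 mm above the basket's underside, midway along y).
- stand: Fixed steel hook stand: round foot 100 mm wide, 12 mm thick; post 16 mm in diameter, 230 mm high; hook leaving the post along the stand's -x: level rod 9 mm in diameter, centre 210 mm up, to 98 mm out, then turned up to its tip 114 mm out, 237 mm up. Origin: centre of the foot's underside; z up.
- stand_seat (a point): Point on top of the level hook rod, midway between post and upturned tip: 60 mm from the post axis along the stand's -x, 214.5 mm above the table. The handle bar resting there has its centre 6 mm above this point and lies across the rod, along the stand's y. Its axes are the stand's.
- lunchbox: Bystander: orange lunch box with yellow lid, 88 x 150 x 58 mm. Origin: centre of its underside.
- flask: Bystander: steel drinking flask, 72 mm diameter, 150 mm high, upright. Origin: centre of its underside.
- pencil_case: Bystander: grey hard pencil case, 60 x 190 x 30 mm, lying. Origin: centre of its underside.
Things that resemble listed ones, but are neither listed nor needed, are in the scene too. What is meant by the tray is not black, and is the smaller of those in its own colour.

How it is judged (in metres and radians):
At the end, for the whole second after the job is handed in: Tumblers at rest, upright (0.12 rad) in one stack on the tray (45 mm of centre), each 30-42 mm above the one below, 8 mm off axis at most. Basket at rest, weight on the hook, handle middle within 40 mm along, 30 mm across, -5 to 15 mm above the seat; tilt under 0.3 rad (((z of cup_a in the frame of cup_base between 0.03 and 0.042 m and horizontal distance between cup_a and cup_base below 0.008 m and z of cup_b in the frame of cup_a between 0.03 and 0.042 m and horizontal distance between cup_b and cup_a below 0.008 m) or (z of cup_b in the frame of cup_base between 0.03 and 0.042 m and horizontal distance between cup_b and cup_base below 0.008 m and z of cup_a in the frame of cup_b between 0.03 and 0.042 m and horizontal distance between cup_a and cup_b below 0.008 m)) and z of cup_base in the frame of tray between 0 and 0.01 m and horizontal distance between cup_base and tray below 0.045 m and angle between each of cup_base, cup_a, cup_b's own z axis and vertical below 0.12 rad and x of basket_handle in the frame of stand_seat between -0.04 and 0.04 m and y of basket_handle in the frame of stand_seat between -0.03 and 0.03 m and z of basket_handle in the frame of stand_seat between -0.005 and 0.015 m and angle between basket's own z axis and vertical below 0.3 rad and contact force between basket and stand above 0.5 N and linear speed of each of cup_base, cup_a, cup_b, basket below 0.05 m/s); the robot touches nothing.
It fails at once if a bystander (lunch box, flask, pencil case) is moved by more than 30 mm (distance of any of lunchbox, flask, pencil_case from where it was at the start of the episode above 0.03 m).
It fails at once if a tumbler is tipped over (tilted by more than 0.9 rad) (angle between any of cup_base, cup_a, cup_b's own z axis and vertical above 0.9 rad).
It fails at once if a tumbler or the basket is dropped (moves faster than 0.85 m/s while no finger touches it: a fall of about 35 mm) ((linear speed of cup_base above 0.85 m/s and contact force between the fingers and cup_base below 0.05 N) or (linear speed of cup_a above 0.85 m/s and contact force between the fingers and cup_a below 0.05 N) or (linear speed of cup_b above 0.85 m/s and contact force between the fingers and cup_b below 0.05 N) or (linear speed of basket above 0.85 m/s and contact force between the fingers and basket below 0.05 N)).
It also fails if it takes over 72 s, if anything falls off the work surface, if the arm or the gripper's body presses on something with over 40 N, if the wrist force passes 120 N, or if a joint passes its speed limit or range.

## Working session

There is one attempt and no reset: what is moved stays moved. The work goes in short steps, Python scripts to look and compute and a tool call to move; the robot and the scene stay as the last step left them, time stands still between calls to the robot, and variables do not carry over. Pictures are saved under pics/ and viewed, at most 10 in all, crops included, and the job is handed in when it is done.

Besides the shell and the picture viewer there is one more tool, called after ">>>" as name(argument=value, ...), one argument or row to a line, values as JSON. carry_out: Moves the arm, as the interface text tells. Its arguments: {"type":"object","properties":{"targets":{"type":"array","items":{"type":"array","items":{"type":"array","items":{"type":"number"}}}},"newtons":{"type":"number"}},"required":["targets"]}

```bash
mkdir -p pics; python3 - <<'E'
from rig import env, imaging
import cv2,numpy as np
print(env.sense())
for n in ("scene","side"):
    cv2.imwrite(f"pics/{n}0.png",imaging.snapshot(n))
for n in ("scene","side","wrist"):
    c=imaging.calibration(n); print(n,{k:(np.round(v,3).tolist()) for k,v in c.items()})
E
```

```text
{'time': 0.0, 'q': array([ 1.08751304e+00,  4.94151065e-01,  1.34615004e+00, -4.98754235e-06,
        1.30247771e+00, -9.55134112e-02]), 'joint_vel': array([-0.00014418, -0.00079386, -0.00037934, -0.00053278,  0.0001155 ,
       -0.00067821]), 'effort': array([ 3.35600402e-03, -8.82171178e+01, -3.83862233e+01, -7.79659695e-05,
        1.05994186e-02,  9.70176166e-05]), 'ee_pos': array([236.16525192, 578.27193876, 230.71381311]), 'tcp_rot': array([-3.14041145e+00, -1.08335690e-04,  2.75382404e+00]), 'contact_force': array([ 0.12892205, -0.57108333,  0.0859939 ]), 'ft_torque': array([-0.00806273, -0.02241311,  0.01198544]), 'finger_force': 0.0, 'grip_width': 85.1594186640506}
scene {'fx': 471.395, 'fy': 471.395, 'cx': 321.463, 'cy': 246.265, 'k1': -0.116, 'cam_to_world': [[-0.057, -0.844, 0.533, 1296.924], [0.998, -0.056, 0.018, 102.72], [0.015, 0.533, 0.846, 1272.448], [0.0, 0.0, 0.0, 1.0]]}
side {'fx': 479.016, 'fy': 479.016, 'cx': 317.428, 'cy': 240.333, 'k1': 0.014, 'cam_to_world': [[0.749, 0.432, -0.503, -89.219], [-0.663, 0.483, -0.572, -678.849], [-0.004, 0.762, 0.648, 1028.734], [0.0, 0.0, 0.0, 1.0]]}
wrist {'fx': 366.773, 'fy': 366.773, 'cx': 323.874, 'cy': 244.334, 'k1': -0.036, 'cam_to_world': [[0.377, -0.883, -0.281, 164.776], [0.926, 0.359, 0.117, 608.123], [-0.002, -0.304, 0.953, 374.322], [0.0, 0.0, 0.0, 1.0]]}
```

View pics/scene0.png

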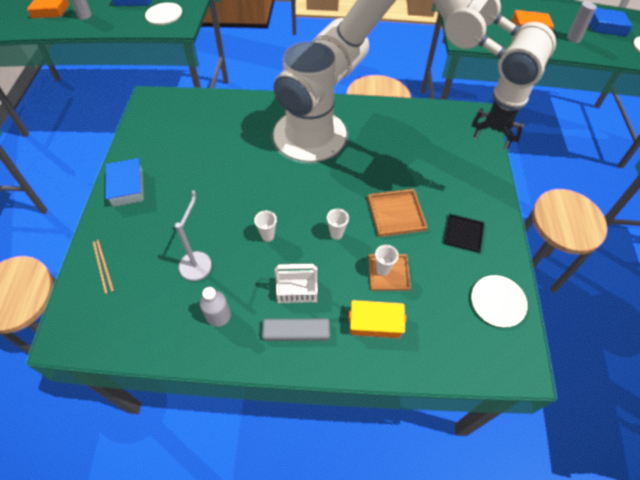

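View pics/side0.png

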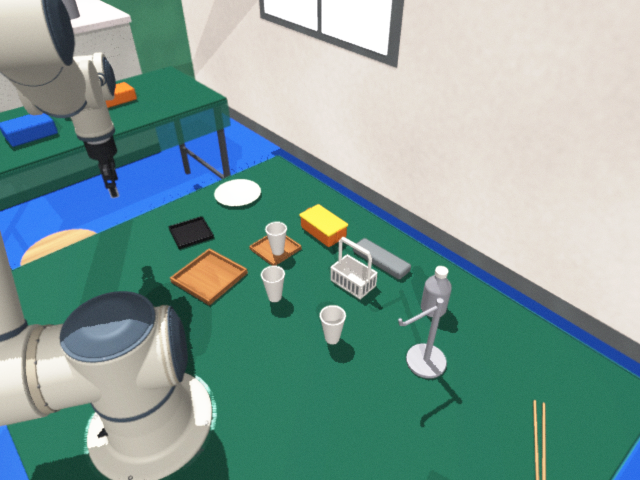

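The scene view shows tumblers at about (266,226), (338,224) and on the small tray (386,261). The basket is at (297,283), the stand foot at (195,266) with its hook tip at (194,195). The side view shows the tumblers at (333,325), (273,284) and (276,239), with the basket handle near (356,247). I'll enlarge both views to get better pixel positions.

```bash
python3 - <<'E'
import cv2
for n,x,y in(("scene",165,180),("side",245,205)):
    im=cv2.imread(f"pics/{n}0.png")[y:y+(165 if n=="scene" else 180),x:x+(265 if n=="scene" else 215)]
    s=3 if n=="scene" else 3.3
    im=cv2.resize(im,None,fx=s,fy=s,interpolation=cv2.INTER_CUBIC)
    for k in range(0,im.shape[1],int(20*s)): 
        cv2.putText(im,str(x+round(k/s)),(k,9),0,.33,(0,255,255),1); cv2.line(im,(k,10),(k,16),(0,255,255),1)
    for k in range(0,im.shape[0],int(20*s)): 
        cv2.putText(im,str(y+round(k/s)),(0,k+4),0,.33,(0,255,255),1)
    cv2.imwrite(f"pics/{n}c.png",im)
E
```

```text
(no output)
```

View pics/scenec.png

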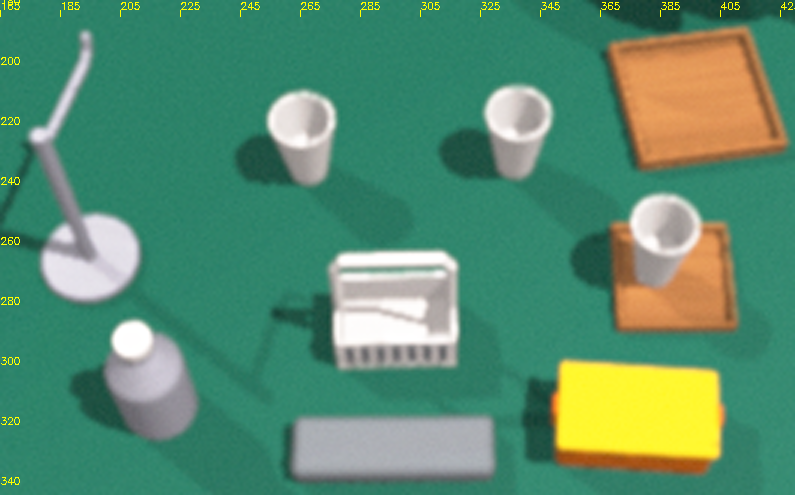

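View pics/sidec.png

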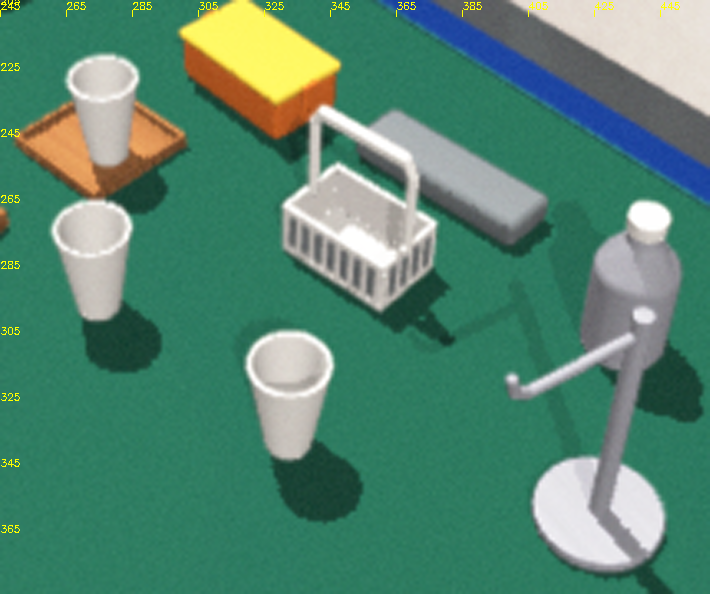

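Enlarged, the tumbler rims, handle bar ends, hook tip, post top and tray corners are clear in both views. For example, the scene crop has rim centres at (302,120), (518,115) and (664,226), and the handle ends at (337,260) and (452,259). Next I triangulate them.

```bash
cat > h.py <<'E'
import numpy as np, cv2
from rig import env, imaging
def ray(n,uv,c=None):
    c=c or imaging.calibration(n)
    K=np.array([[c["fx"],0,c["cx"]],[0,c["fy"],c["cy"]],[0,0,1.]])
    x,y=cv2.undistortPoints(np.array([[uv]],float),K,np.array([c["k1"],0,0,0.]))[0,0]
    T=np.array(c["cam_to_world"]); d=T[:3,:3]@[x,-y,-1]; return T[:3,3],d/np.linalg.norm(d)
def tri(rays):
    A=sum(np.eye(3)-np.outer(d,d) for o,d in rays); b=sum((np.eye(3)-np.outer(d,d))@o for o,d in rays)
    p=np.linalg.solve(A,b); return p,[np.linalg.norm(np.cross(p-o,d)) for o,d in rays]
def atz(r,z): o,d=r; return o+d*(z-o[2])/d[2]
def proj(n,P,c=None):
    c=c or imaging.calibration(n); T=np.linalg.inv(c["cam_to_world"]); p=T[:3,:3]@P+T[:3,3]
    x,y=p[0]/-p[2],-p[1]/-p[2]; f=1+c["k1"]*(x*x+y*y); return c["cx"]+c["fx"]*x*f,c["cy"]+c["fy"]*y*f
E
python3 - <<'E'
from h import *
S=lambda u,v:ray("scene",(u/3+165,v/3+180)); D=lambda u,v:ray("side",(u/3.3+245,v/3.3+205))
np.set_printoptions(precision=1,suppress=True)
for k,a,b in [("rimL",(302,120),(290,363)),("rimM",(518,115),(92,228)),("rimBase",(664,226),(103,80)),
 ("hand1",(337,260),(320,111)),("hand2",(452,259),(413,159)),("tip",(86,36),(513,380)),("corner",(86,59),(520,393)),("posttop",(40,133),(644,316)),("foot",(91,256),(599,512))]:
    p,e=tri([S(*a),D(*b)]); print(k,p,np.round(e,1))
for a in[(612,226),(727,224),(737,328),(618,328)]: print("tray",atz(S(*a),14))
for a in[(560,362),(719,371),(717,459),(556,450)]: print("lunch",atz(S(*a),58))
for a in[(294,418),(494,417)]: print("case",atz(S(*a),30))
print("flask",atz(S(133,340),150))
for a in[(334,365),(457,364)]: print("basket bottom",atz(S(*a),0))
E
```

```text
rimL [471.4 -98.7  93.3] [0.2 0.2]
rimM [448.8 121.8  92. ] [0.5 0.5]
rimBase [574.8 269.1  95.8] [0.3 0.3]
hand1 [647.9  -2.6 170.8] [42.1 42.1]
hand2 [671.5  25.3 127.3] [47.6 47.6]
tip [ 485.9 -291.2  232.5] [0.8 0.8]
corner [ 496.5 -292.4  211.6] [0.3 0.3]
posttop [ 596.7 -311.5  229.6] [1. 1.]
foot [ 597.6 -312.     8. ] [1.2 1.2]
tray [528.4 226.   14. ]
tray [518.  346.8  14. ]
tray [639.8 352.3  14. ]
tray [647.1 232.6  14. ]
lunch [709.5 173.   58. ]
lunch [709.7 324.5  58. ]
lunch [799.3 319.8  58. ]
lunch [799.  171.6  58. ]
case [771.2 -75.7  30. ]
case [757.7 113.5  30. ]
flask [ 757.8 -210.1  150. ]
basket bottom [699.3 -47.2   0. ]
basket bottom [690.2  74.3   0. ]
```

>>> carry_out(
  targets=[
    [[0.018,-0.038,0,0,0,-0.1385,0.085],[0.018,-0.038,0,0,0,-0.1385,0.085],[0.018,-0.038,0,0,0,-0.1385,0.085],[0.018,-0.038,0,0,0,-0.1385,0.085],[0.018,-0.038,0,0,0,-0.1385,0.085],[0.018,-0.038,0,0,0,-0.1385,0.085],[0.018,-0.038,0,0,0,-0.1385,0.085],[0.018,-0.038,0,0,0,-0.1385,0.085],[0.018,-0.038,0,0,0,0,0.085],[0.018,-0.038,0,0,0,0,0.085]],
  ],
  newtons=40,
)

```text
time: 1.1
ee_pos: [416.7, 196.9, 231.2]
tcp_rot: [-3.141, 0.0, 1.645]
contact_force: [1.1, 0.7, 0.6]
grip_width: 85.4
finger_force: 0.0
```

>>> carry_out(
  targets=[
    [[0.018,-0.038,0,0,0,0,0.085],[0.015,-0.038,0,0,0,0,0.085],[0,0,0,0,0,0,0.085],[0,0,0,0,0,0,0.085],[0,0,0,0,0,0,0.085]],
  ],
)

```text
time: 1.6
ee_pos: [448.9, 123.2, 231.2]
tcp_rot: [-3.141, -0.0, 1.646]
contact_force: [-0.6, 0.0, -0.1]
grip_width: 85.0
finger_force: 0.0
```

```bash
python3 - <<'E'
from h import *
np.set_printoptions(precision=3,suppress=True)
S=lambda u,v:ray("scene",(u/3+165,v/3+180)); D=lambda u,v:ray("side",(u/3.3+245,v/3.3+205))
a,_=tri([S(337,260),D(413,159)]);b,_=tri([S(452,259),D(320,111)]);print(a,_,b,(a+b)/2)
s=env.sense();print(s["time"],s["ee_pos"],s["tcp_rot"],s["q"])
c=imaging.calibration("wrist");im=imaging.snapshot("wrist");cv2.imwrite("pics/w1.png",im)
print(proj("wrist",np.array([448.8,121.8,94.]),c))
E
```

```text
[664.546 -38.841 149.375] [np.float64(2.5652480969426374), np.float64(2.5652480969425886)] [654.303  64.277 143.395] [659.425  12.718 146.385]
1.6 [448.883 123.191 231.163] [-3.141 -0.     1.646] [0.139 0.271 1.723 0.    1.149 0.064]
(np.float64(323.14158577653393), np.float64(231.86332200061275))
```

View pics/w1.png

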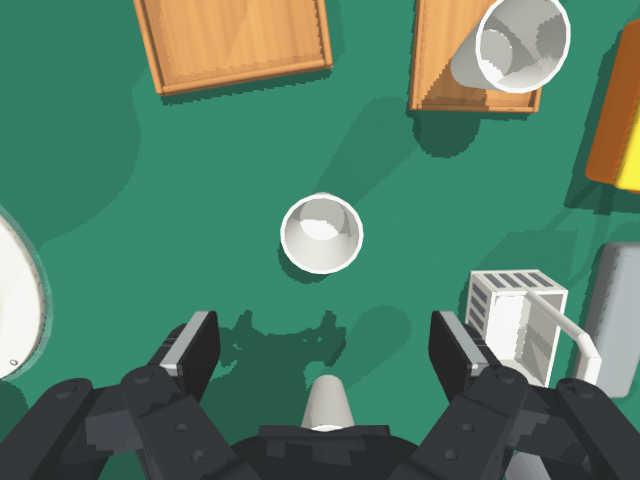

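The wrist view shows the middle tumbler's rim centred near (322,233), the tumbler on the tray near (522,43), and the basket on the right. This agrees with the triangulation to about 1 mm, so I go down and grasp.

>>> carry_out(
  targets=[
    [[-0.0005,-0.002,-0.04,0,0,0,0.085],[0,0,-0.04,0,0,0,0.085],[0,0,-0.04,0,0,0,0.085],[0,0,-0.03,0,0,0,0.085],[0,0,-0.018,0,0,0,0.085],[0,0,0,0,0,0,0.085],[0,0,0,0,0,0,0.05],[0,0,0,0,0,0,0.05],[0,0,0,0,0,0,0.05],[0,0,0,0,0,0,0.05]],
  ],
  newtons=40,
)

```text
time: 2.65
ee_pos: [449.1, 120.9, 64.8]
tcp_rot: [3.14, -0.0, 1.646]
contact_force: [-3.1, -0.9, 6.3]
grip_width: 64.0
finger_force: 42.1
```

```bash
python3 - <<'E'
from h import *
np.set_printoptions(precision=2,suppress=True)
s=env.sense();print(s["ee_pos"],s["grip_width"],s["finger_force"])
cv2.imwrite("pics/w2.png",imaging.snapshot("wrist"))
# fit white rim blobs in scene and first wrist picture by projected circles is done by hand: base rim from picture w1
c=imaging.calibration("wrist"); T=np.array(c["cam_to_world"]); T[2,3]+=231.16-s["ee_pos"][2]; T[0,3]+=448.88-s["ee_pos"][0]; T[1,3]+=123.19-s["ee_pos"][1]
c["cam_to_world"]=T
r=ray("wrist",(522.5,43.5),c); print(atz(r,100))
S=ray("scene",(664/3+165,226/3+180)); D=ray("side",(103/3.3+245,80/3.3+205))
print(tri([r,S,D]),atz(S,100),atz(D,100))
t=np.linspace(0,2*np.pi,60)
for ctr in [(574.8,269.1),(577,268),(576,270)]:
    P=np.array([proj("wrist",np.array([ctr[0]+33*np.cos(a),ctr[1]+33*np.sin(a),100.]),c) for a in t]); print(ctr,P.min(0),P.max(0))
E
```

```text
[449.14 120.95  64.82] 63.96032629685661 42.10321434773505
[574.58 267.16 100.  ]
(array([575.32, 268.58,  96.45]), [np.float64(1.0675397080442004), np.float64(0.23009064390875053), np.float64(1.0163867392687767)]) [577.58 268.29 100.  ] [571.72 265.12 100.  ]
(574.8, 269.1) [475.49 -14.18] [570.95  91.86]
(577, 268) [478.35 -11.93] [573.6   93.82]
(576, 270) [477.45 -15.49] [572.93  90.68]
```

>>> carry_out(
  targets=[
    [[0,0,0.015,0,0,0,0.05],[0,0,0.035,0,0,0,0.05],[0,0,0.04,0,0,0,0.05],[0,0,0.03,0,0,0,0.05],[0.02,0.023,0.01,0,0,0,0.05],[0.03,0.036,0,0,0,0,0.05],[0.032,0.038,0,0,0,0,0.05],[0.027,0.031,0,0,0,0,0.05],[0.0165,0.0195,0,0,0,0,0.05],[0,0,0,0,0,0,0.05]],
  ],
)

```text
time: 3.7
ee_pos: [576.1, 270.9, 194.6]
tcp_rot: [3.138, -0.001, 1.648]
contact_force: [0.2, -0.2, -0.4]
grip_width: 64.0
finger_force: 44.5
```

>>> carry_out(
  targets=[
    [[0,0,-0.01,0,0,0,0.05],[0,0,0,0,0,0,0.05],[0,0,0,0,0,0,0.05]],
  ],
)

```text
time: 4.0
ee_pos: [573.5, 267.3, 183.4]
tcp_rot: [-3.141, 0.0, 1.645]
contact_force: [-0.4, 0.4, -0.7]
grip_width: 64.0
finger_force: 44.5
```

```bash
python3 - <<'E'
from h import *
s=env.sense();print(s["time"],s["ee_pos"],s["grip_width"],s["finger_force"],s["contact_force"])
im=[imaging.snapshot(n) for n in("scene","side","wrist")]
a=cv2.resize(im[0][175:295,310:430],(400,400),interpolation=2);b=cv2.resize(im[1][160:280,210:330],(400,400),interpolation=2)
cv2.imwrite("pics/m1.png",np.hstack([a,b]))
cv2.imwrite("pics/w3.png",im[2])
E
```

```text
4.0 [573.54743691 267.33182835 183.35944331] 63.96837470048021 44.52538188546896 [-0.3886962   0.42723968 -0.71070727]
```

View pics/m1.png

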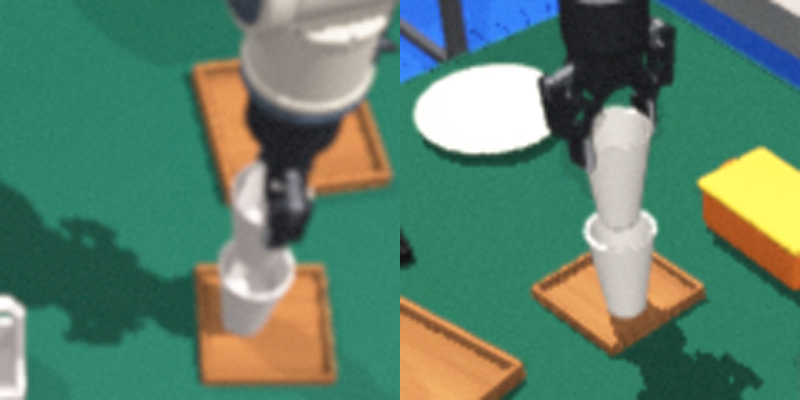

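The picture shows the held tumbler upright, directly above the mouth of the tray tumbler. I lower it slowly.

>>> carry_out(
  targets=[
    [[0.001,0.001,-0.015,0,0,0,0.05],[0,0,-0.02,0,0,0,0.05],[0,0,-0.015,0,0,0,0.05],[0,0,-0.01,0,0,0,0.05],[0,0,-0.007,0,0,0,0.05],[0,0,-0.004,0,0,0,0.05],[0,0,-0.003,0,0,0,0.05],[0,0,-0.002,0,0,0,0.05],[0,0,0,0,0,0,0.05]],
  ],
)

```text
time: 5.05
ee_pos: [575.4, 269.1, 107.4]
tcp_rot: [3.141, -0.0, 1.646]
contact_force: [-0.2, 0.6, -0.9]
grip_width: 63.6
finger_force: 44.5
```

>>> carry_out(
  targets=[
    [[0,0,-0.0015,0,0,0,0.05],[0,0,-0.001,0,0,0,0.05],[0,0,0,0,0,0,0.05]],
  ],
)

```text
time: 5.35
ee_pos: [575.9, 269.4, 105.8]
tcp_rot: [3.14, -0.001, 1.646]
contact_force: [-1.7, 0.3, 9.7]
grip_width: 64.6
finger_force: 45.1
```

>>> carry_out(
  targets=[
    [[0,0,0,0,0,0,0.075],[0,0,0,0,0,0,0.085],[0,0,0,0,0,0,0.085],[0,0,0,0,0,0,0.085],[0,0,0.015,0,0,0,0.085],[0,0,0.03,0,0,0,0.085],[0,0,0.045,0,0,0,0.085],[0,0,0.045,0,0,0,0.085],[0,0,0.035,0,0,0,0.085],[0,0,0,0,0,0,0.085]],
  ],
)

```text
time: 6.35
ee_pos: [577.3, 269.8, 280.2]
tcp_rot: [3.134, -0.002, 1.646]
contact_force: [0.1, -0.1, -0.9]
grip_width: 85.3
finger_force: 0.0
```

```bash
python3 - <<'E'
from h import *
np.set_printoptions(precision=2,suppress=True)
s=env.sense();print(s["time"],s["ee_pos"],s["grip_width"])
c=imaging.calibration("wrist")
im=[imaging.snapshot(n) for n in("scene","side","wrist")]
b=cv2.resize(im[1][160:280,210:330],(400,400),interpolation=2)
cv2.imwrite("pics/m2.png",np.hstack([b,cv2.resize(im[2],(533,400))])[:,:800])
print([proj("wrist",np.array([575,268.5,z]),c) for z in(100,136)])
E
```

```text
6.35 [577.32 269.84 280.15] 85.29061017824432
[(np.float64(319.0801287176648), np.float64(219.10842729967015)), (np.float64(318.87366580888727), np.float64(229.59871438752344))]
```

View pics/m2.png

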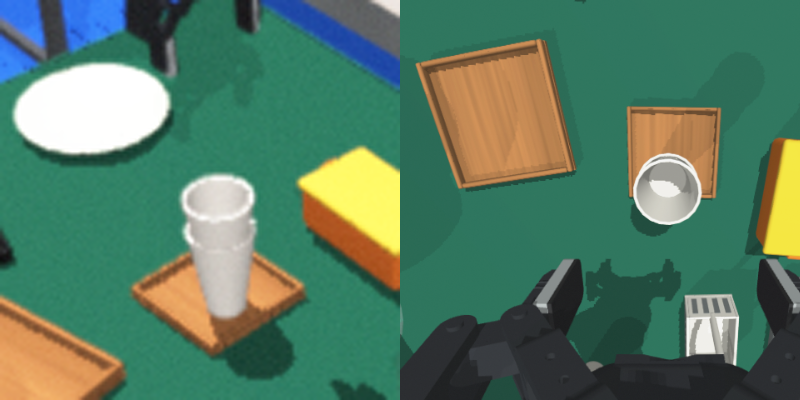

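The side view shows the two tumblers nested straight. The wrist view confirms it, with concentric rims near (321,227). Next is the third tumbler.

>>> carry_out(
  targets=[
    [[-0.006,-0.02,-0.004,0,0,0,0.085],[-0.0105,-0.037,-0.005,0,0,0,0.085],[-0.0105,-0.038,-0.005,0,0,0,0.085],[-0.011,-0.039,-0.005,0,0,0,0.085],[-0.011,-0.039,-0.005,0,0,0,0.085],[-0.011,-0.039,-0.005,0,0,0,0.085],[-0.011,-0.039,-0.005,0,0,0,0.085],[-0.011,-0.039,-0.005,0,0,0,0.085],[-0.011,-0.039,-0.005,0,0,0,0.085],[-0.0105,-0.0385,0,0,0,0,0.085]],
  ],
)

```text
time: 7.5
ee_pos: [470.0, -99.5, 228.9]
tcp_rot: [-3.138, -0.001, 1.646]
contact_force: [0.9, -0.0, -0.6]
grip_width: 85.2
finger_force: 0.0
```

>>> carry_out(
  targets=[
    [[0,0,0,0,0,0,0.085],[0,0,0,0,0,0,0.085],[0,0,0,0,0,0,0.085],[0,0,0,0,0,0,0.085]],
  ],
)

```text
time: 7.9
ee_pos: [471.9, -97.4, 230.4]
tcp_rot: [-3.141, -0.0, 1.647]
contact_force: [-1.1, -0.1, 0.6]
grip_width: 85.2
finger_force: 0.0
```

```bash
cat >> h.py <<'E'
from scipy.optimize import least_squares
def rim(im,c,guess,z,R=33):
    """fit bbox of white blob near guess with that of the projected rim circle"""
    hsv=cv2.cvtColor(im,cv2.COLOR_BGR2HSV); m=((hsv[...,1]<40)&(hsv[...,2]>110)).astype(np.uint8)
    n,l,st,_=cv2.connectedComponentsWithStats(m); u,v=map(int,proj("wrist",np.r_[guess,z],c))
    k=np.bincount(l[v-12:v+13,u-12:u+13].ravel(),minlength=n); k[0]=0; k=k.argmax(); x,y,w,h=st[k][:4]
    b=np.array([x,x+w,y,y+h]); t=np.linspace(0,2*np.pi,90)
    def f(p):
        P=np.array([proj("wrist",np.array([p[0]+p[2]*np.cos(a),p[1]+p[2]*np.sin(a),z]),c) for a in t])
        return np.array([P[:,0].min(),P[:,0].max(),P[:,1].min(),P[:,1].max()])-b
    r=least_squares(f,[*guess,R]); return b,r.x,r.fun
E
python3 - <<'E'
from h import *
np.set_printoptions(precision=2,suppress=True)
s=env.sense();print(s["time"],s["ee_pos"],s["tcp_rot"])
c=imaging.calibration("wrist");im=imaging.snapshot("wrist");cv2.imwrite("pics/w5.png",im)
print(rim(im,c,(471,-99),95.))
E
```

```text
7.9 [471.91 -97.39 230.42] [-3.14 -0.    1.65]
(array([280, 363, 192, 274], dtype=int32), array([ 470.63, -100.44,   33.3 ]), array([-0.55,  0.55,  0.55, -0.59]))
```

>>> carry_out(
  targets=[
    [[-0.001,-0.0025,-0.04,0,0,0,0.085],[0,0,-0.04,0,0,0,0.085],[0,0,-0.04,0,0,0,0.085],[0,0,-0.03,0,0,0,0.085],[0,0,-0.0175,0,0,0,0.085],[0,0,0,0,0,0,0.085],[0,0,0,0,0,0,0.05],[0,0,0,0,0,0,0.05],[0,0,0,0,0,0,0.05],[0,0,0,0,0,0,0.05]],
  ],
)

```text
time: 8.95
ee_pos: [471.4, -101.0, 64.8]
tcp_rot: [3.14, 0.001, 1.646]
contact_force: [-1.9, 0.8, 5.0]
grip_width: 63.0
finger_force: 42.4
```

```bash
python3 - <<'E'
from h import *
s=env.sense();print(s["ee_pos"],s["grip_width"],s["finger_force"],s["contact_force"])
E
```

```text
[ 471.43514306 -100.96392413   64.79065469] 63.02402364062952 42.36757840029895 [-1.90151887  0.82374843  5.0198675 ]
```

>>> carry_out(
  targets=[
    [[0,0,0.015,0,0,0,0.05],[0,0,0.035,0,0,0,0.05],[0,0,0.045,0,0,0,0.05],[0,0,0.045,0,0,0,0.05],[0.005,0.015,0.025,0,0,0,0.05],[0.009,0.032,0,0,0,0,0.05],[0.012,0.041,0,0,0,0,0.05],[0.012,0.042,0,0,0,0,0.05],[0.012,0.042,0,0,0,0,0.05],[0.012,0.042,0,0,0,0,0.05]],
  ],
)

```text
time: 9.95
ee_pos: [533.1, 115.1, 229.9]
tcp_rot: [3.139, -0.0, 1.646]
contact_force: [0.9, -0.5, -0.7]
grip_width: 63.0
finger_force: 44.4
```

>>> carry_out(
  targets=[
    [[0.012,0.042,0,0,0,0,0.05],[0.012,0.042,0,0,0,0,0.05],[0.01,0.036,0,0,0,0,0.05],[0.006,0.023,0,0,0,0,0.05],[0.003,0.013,0,0,0,0,0.05],[0,0,0,0,0,0,0.05],[0,0,0,0,0,0,0.05],[0,0,0,0,0,0,0.05]],
  ],
)

```text
time: 10.75
ee_pos: [575.7, 267.9, 228.7]
tcp_rot: [3.141, 0.0, 1.645]
contact_force: [-0.1, 0.6, -0.7]
grip_width: 63.2
finger_force: 44.4
```

```bash
python3 - <<'E'
from h import *
s=env.sense();print(s["time"],s["ee_pos"],s["tcp_rot"],s["grip_width"],s["finger_force"],s["contact_force"])
im=[imaging.snapshot(n) for n in("scene","side")]
a=cv2.resize(im[0][150:285,310:430],(400,450),interpolation=2);b=cv2.resize(im[1][130:265,210:330],(400,450),interpolation=2)
cv2.imwrite("pics/m3.png",np.hstack([a,b]))
E
```

```text
10.75 [575.69788013 267.93624061 228.71454391] [3.14144974e+00 1.84657499e-04 1.64482300e+00] 63.152433440655116 44.38738277647644 [-0.05262224  0.63979328 -0.72607035]
```

View pics/m3.png

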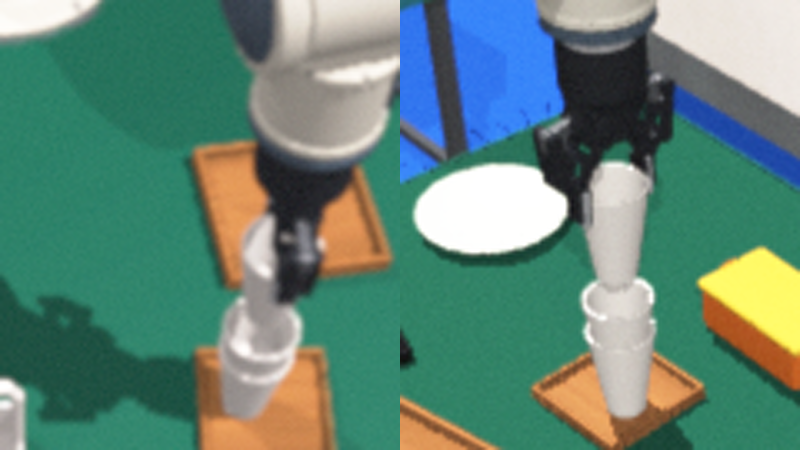

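The third tumbler hangs upright, centred above the stack's mouth. Lowering it.

>>> carry_out(
  targets=[
    [[0,0.001,-0.02,0,0,0,0.05],[0,0,-0.022,0,0,0,0.05],[0,0,-0.015,0,0,0,0.05],[0,0,-0.01,0,0,0,0.05],[0,0,-0.008,0,0,0,0.05],[0,0,-0.005,0,0,0,0.05],[0,0,-0.003,0,0,0,0.05],[0,0,-0.002,0,0,0,0.05],[0,0,-0.001,0,0,0,0.05],[0,0,0,0,0,0,0.05]],
  ],
)

```text
time: 11.85
ee_pos: [575.9, 270.1, 142.5]
tcp_rot: [3.141, -0.0, 1.646]
contact_force: [0.3, 0.7, -1.7]
grip_width: 63.1
finger_force: 44.4
```

>>> carry_out(
  targets=[
    [[0,0,-0.001,0,0,0,0.05],[0,0,0,0,0,0,0.05]],
  ],
)

```text
time: 12.05
ee_pos: [576.3, 270.3, 141.9]
tcp_rot: [3.14, -0.0, 1.646]
contact_force: [-0.1, 0.1, 4.3]
grip_width: 63.3
finger_force: 44.7
```

Contact is as expected. I release, rise and measure the stack.

>>> carry_out(
  targets=[
    [[0,0,0,0,0,0,0.075],[0,0,0,0,0,0,0.085],[0,0,0,0,0,0,0.085],[0,0,0,0,0,0,0.085],[0,0,0.015,0,0,0,0.085],[0,0,0.03,0,0,0,0.085],[0,0,0.045,0,0,0,0.085],[0,0,0.045,0,0,0,0.085],[0,0,0,0,0,0,0.085],[0,0,0,0,0,0,0.085]],
  ],
)

```text
time: 13.05
ee_pos: [576.2, 270.2, 277.4]
tcp_rot: [3.139, -0.001, 1.646]
contact_force: [0.2, 0.2, -1.4]
grip_width: 85.1
finger_force: 0.0
```

>>> carry_out(
  targets=[
    [[0,0,0,0,0,0,0.085],[0,0,0,0,0,0,0.085]],
  ],
)

```text
time: 13.25
ee_pos: [575.3, 269.9, 275.0]
tcp_rot: [-3.139, 0.001, 1.646]
contact_force: [-0.1, 0.8, 0.5]
grip_width: 85.1
finger_force: 0.0
```

```bash
python3 - <<'E'
from h import *
np.set_printoptions(precision=2,suppress=True)
s=env.sense();print(s["time"],s["ee_pos"],s["tcp_rot"])
c=imaging.calibration("wrist");im=imaging.snapshot("wrist");cv2.imwrite("pics/w6.png",im)
print(rim(im,c,(576,270),172.))
E
```

```text
13.25 [575.3  269.88 274.98] [-3.14  0.    1.65]
(array([275, 368, 185, 289], dtype=int32), array([573.65, 272.87,  35.28]), array([-3.73,  3.72,  3.74, -4.06]))
```

>>> carry_out(
  targets=[
    [[0.006,-0.018,0,0,0,0,0.085],[0.012,-0.037,0,0,0,0,0.085],[0.013,-0.04,0,0,0,0,0.085],[0.014,-0.043,-0.01,0,0,0,0.085],[0.013,-0.04,-0.01,0,0,0,0.085],[0.012,-0.037,-0.01,0,0,0,0.085],[0.009,-0.027,-0.01,0,0,0,0.085],[0.004,-0.014,0,0,0,0,0.085],[0,0,0,0,0,0,0.085],[0,0,0,0,0,0,0.085]],
  ],
)

```text
time: 14.3
ee_pos: [658.7, 14.8, 236.4]
tcp_rot: [-3.141, -0.0, 1.646]
contact_force: [-0.0, 0.6, -0.1]
grip_width: 84.7
finger_force: 0.0
```

>>> carry_out(
  targets=[
    [[0,0,0,0,0,0,0.085],[0,0,0,0,0,0,0.085]],
  ],
)

```text
time: 14.5
ee_pos: [658.7, 15.3, 236.7]
tcp_rot: [3.141, -0.0, 1.647]
contact_force: [0.6, -0.1, -0.2]
grip_width: 85.2
finger_force: 0.0
```

```bash
python3 - <<'E'
from h import *
np.set_printoptions(precision=2,suppress=True)
s=env.sense();print(s["time"],s["ee_pos"],s["tcp_rot"])
c=imaging.calibration("wrist");im=imaging.snapshot("wrist");sd=imaging.snapshot("side")
a=cv2.resize(im,(533,400)); b=cv2.resize(sd[160:280,230:310],(267,400),interpolation=2)
cv2.imwrite("pics/m4.png",np.hstack([a,b]))
import pickle; pickle.dump(c,open("c4.pkl","wb"))
for p in[(664.5,-38.8,145),(659.4,12.7,145),(654.3,64.3,145)]: print(np.array(proj("wrist",np.array(p),c))*.833)
E
```

```text
14.5 [658.71  15.3  236.67] [ 3.14 -0.    1.65]
[271.05 266.3 ]
[269.76 209.82]
[268.32 145.52]
```

View pics/m4.png

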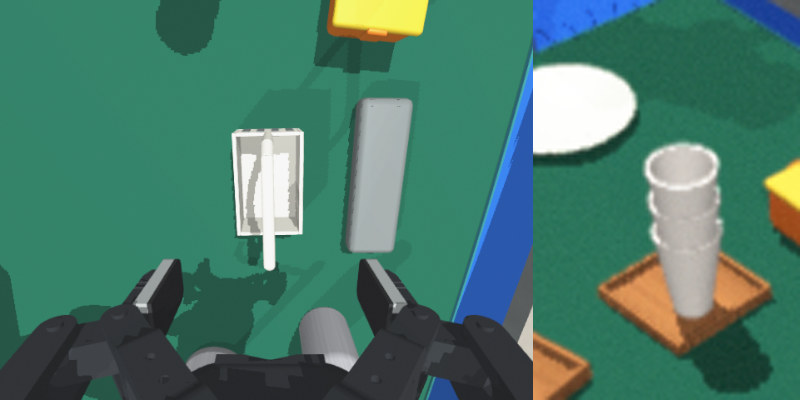

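The basket's bar runs from about (266.5,138) to (269.5,270) in the wrist view, so it lies within 2 mm of the estimate and is turned 1.3° more than the gripper. In the side view the three-tumbler stack is straight. Next I grasp the bar with the fingertips only, so that nothing reaches below the bar.

>>> carry_out(
  targets=[
    [[-0.0007,-0.001,-0.02,0,0,0.022,0.04],[0,0,-0.025,0,0,0,0.04],[0,0,-0.025,0,0,0,0.04],[0,0,-0.017,0,0,0,0.04],[0,0,-0.009,0,0,0,0.04],[0,0,0,0,0,0,0.04],[0,0,0,0,0,0,0.0],[0,0,0,0,0,0,0.0],[0,0,0,0,0,0,0.0],[0,0,0,0,0,0,0.0]],
  ],
  newtons=60,
)

```text
time: 15.6
ee_pos: [658.6, 13.1, 141.6]
tcp_rot: [3.14, 0.0, 1.668]
contact_force: [-2.7, 0.2, 5.3]
grip_width: 8.2
finger_force: 60.4
```

>>> carry_out(
  targets=[
    [[0,0,0,0,0,0,0.0],[0,0,0,0,0,0,0.0]],
  ],
)

```text
time: 15.8
ee_pos: [658.6, 13.1, 141.6]
tcp_rot: [3.14, 0.0, 1.668]
contact_force: [-1.9, -0.7, 7.1]
grip_width: 8.1
finger_force: 60.4
```

>>> carry_out(
  targets=[
    [[0,0,0.004,0,0,0,0.0],[0,0,0.006,0,0,0,0.0],[0,0,0.01,0,0,0,0.0],[0,0,0,0,0,0,0.0],[0,0,0,0,0,0,0.0]],
  ],
)

```text
time: 16.3
ee_pos: [658.4, 13.1, 160.7]
tcp_rot: [3.141, 0.0, 1.668]
contact_force: [0.1, -0.3, -2.0]
grip_width: 7.9
finger_force: 59.4
```

```bash
python3 - <<'E'
from h import *
im=imaging.snapshot("side")
cv2.imwrite("pics/m5.png",cv2.resize(im[200:320,310:430],(600,600),interpolation=2))
E
```

```text
(no output)
```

View pics/m5.png

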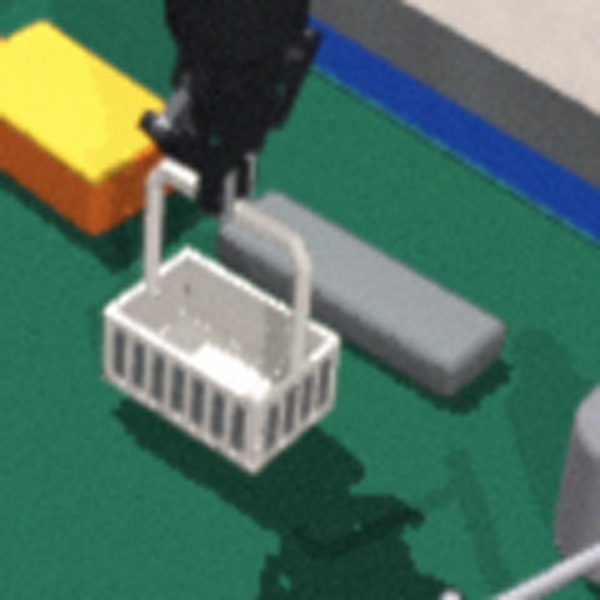

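The basket hangs level and centred in the grip. I lift it and carry it round to the free end of the hook.

>>> carry_out(
  targets=[
    [[0,0,0.01,0,0,0,0.0],[0,0,0.02,0,0,0,0.0],[0,0,0.025,0,0,0,0.0],[0,0,0.02,0,0,0,0.0],[0,0,0.014,0,0,0,0.0],[-0.01,-0.006,0,0,0,-0.035,0.0],[-0.02,-0.011,0,0,0,-0.035,0.0],[-0.03,-0.017,0,0,0,-0.035,0.0],[-0.035,-0.02,0,0,0,-0.035,0.0],[-0.035,-0.02,0,0,0,-0.035,0.0]],
  ],
)

```text
time: 17.35
ee_pos: [525.6, -61.4, 248.4]
tcp_rot: [-3.14, -0.0, 1.49]
contact_force: [0.5, -0.3, -1.1]
grip_width: 8.0
finger_force: 59.4
```

>>> carry_out(
  targets=[
    [[-0.035,-0.02,0,0,0,-0.035,0.0],[-0.03,-0.017,0,0,0,-0.035,0.0],[-0.02,-0.012,0,0,0,-0.036,0.0],[-0.012,-0.007,0,0,0,0,0.0],[-0.007,-0.013,0,0,0,0,0.0],[0,-0.025,0,0,0,0,0.0],[0,-0.032,0,0,0,0,0.0],[0,-0.032,0,0,0,0,0.0],[0,-0.028,0,0,0,0,0.0],[0,-0.02,0,0,0,0,0.0]],
  ],
)

```text
time: 18.35
ee_pos: [423.9, -268.5, 248.8]
tcp_rot: [-3.141, -0.0, 1.386]
contact_force: [0.6, -0.5, -1.2]
grip_width: 8.1
finger_force: 59.4
```

>>> carry_out(
  targets=[
    [[0,-0.011,0,0,0,0,0.0],[0,-0.005,0,0,0,0,0.0],[0,0,0,0,0,0,0.0],[0,0,0,0,0,0,0.0],[0,0,0,0,0,0,0.0]],
  ],
)

```text
time: 18.85
ee_pos: [424.2, -282.0, 249.3]
tcp_rot: [-3.141, -0.0, 1.388]
contact_force: [0.7, 0.3, -1.3]
grip_width: 7.7
finger_force: 59.4
```

```bash
python3 - <<'E'
from h import *
s=env.sense();print(s["ee_pos"],s["tcp_rot"],s["q"],s["contact_force"])
# hook end as seen by the wrist camera: bright, low-saturation blobs near the predicted rod
c=imaging.calibration("wrist");im=imaging.snapshot("wrist");cv2.imwrite("pics/w7.png",im)
for k,p in dict(tip=(485.1,-292.9,237),post=(596.3,-313.4,230)).items(): print(k,proj("wrist",np.array(p),c))
E
```

```text
[ 424.17615166 -282.03936566  249.29607926] [-3.14147982e+00 -2.34522005e-04  1.38762460e+00] [-7.04156504e-01  3.12227211e-01  1.60044769e+00  1.56278978e-04
  1.22913235e+00 -5.21037173e-01] [ 0.66593791  0.31368777 -1.26573486]
tip (np.float64(454.0349035084739), np.float64(300.52648421606585))
post (np.float64(669.3198470842286), np.float64(292.6183506380349))
```

>>> carry_out(
  targets=[
    [[0,0,0.004,0,0,0,0.0],[0,0,0.004,0,0,0,0.0],[0.008,-0.0015,0,0,0,0,0.0],[0.013,-0.0025,0,0,0,0,0.0],[0.017,-0.003,0,0,0,0,0.0],[0.018,-0.0035,0,0,0,0,0.0],[0.018,-0.0035,0,0,0,0,0.0],[0.017,-0.003,0,0,0,0,0.0],[0.013,-0.0025,0,0,0,0,0.0],[0.009,-0.0015,0,0,0,0,0.0]],
  ],
)

```text
time: 19.9
ee_pos: [538.9, -304.1, 256.8]
tcp_rot: [3.142, -0.0, 1.387]
contact_force: [0.3, 0.5, -2.3]
grip_width: 8.3
finger_force: 59.4
```

>>> carry_out(
  targets=[
    [[0,0,0,0,0,0,0.0],[0,0,0,0,0,0,0.0],[0,0,0,0,0,0,0.0]],
  ],
)

```text
time: 20.2
ee_pos: [536.7, -303.8, 257.3]
tcp_rot: [-3.141, -0.0, 1.387]
contact_force: [0.1, 0.4, -1.9]
grip_width: 8.1
finger_force: 59.4
```

```bash
python3 - <<'E'
from h import *
s=env.sense();print(s["ee_pos"],s["contact_force"],s["ft_torque"])
a=cv2.imread("pics/side0.png");b=imaging.snapshot("side");cv2.imwrite("pics/s8.png",b)
# hook tip must be unmoved: match the tip patch
t=a[305:330,390:440]; r=cv2.matchTemplate(b[290:345,375:455],t,cv2.TM_CCOEFF_NORMED); print(cv2.minMaxLoc(r))
# crude ascii of the side view about the bar: white(W) / dark(#)
h=cv2.cvtColor(b,cv2.COLOR_BGR2HSV)
for n,P in dict(bar=(s["ee_pos"]+[0,0,3.4]),end1=s["ee_pos"]+[-.183*-46,-46*.983*-1,3.4],end2=s["ee_pos"]+[-.183*46,-46*.983,3.4],tip=np.array([485.1,-292.9,237])).items(): print(n,np.round(proj("side",P)))
for v in range(280,350,2): print(v,"".join("#" if h[v,u,2]<60 else "W" if h[v,u,1]<30 and h[v,u,2]>180 else "+" if h[v,u,1]<60 else "." for u in range(380,480)))
E
```

```text
[ 536.72206705 -303.78927609  257.26330415] [ 0.09813409  0.38804365 -1.93776934] [0.02058991 0.05577379 0.01166049]
(-0.2767445743083954, 0.3066348135471344, (25, 19), (1, 12))
bar [422. 303.]
end1 [408. 289.]
end2 [436. 317.]
tip [401. 319.]
280 ..................###+++W++++++++###############################+++++...............................
282 ....................##+++WW++++++.############################++++++++..............................
284 ......................+++++++##++.###########################++++++++++.............................
286 ........................#########+#####################++++++++++++++++.............................
288 .........................+############################+++++++++++++++++.............................
290 .......................+W+++#########################++++++++++++++++++.............................
292 .......................+++++++##################+++++++++++++++++++++++.............................
294 .......................++++...++#################+++++++++++++++++++++..............................
296 ............
[... 2118 characters left out ...]
WWWWWWWWWWWWWW+++++++++++WW++WWW+.....................................
338 ........++++++++++++++++WWWWWWWWWWWWWWWWWWWWW+++++++++WWW++++WWW+...................................
340 ..........++++++++++++++++WWWWWWWWWWWWWWWWWWWWW+++++++WW+++++++WWW+.................................
342 .............++++++++++++++++WWWWWWWWWWWWWWWWWWWW++++WWW+++++WWWWW+.................................
344 ..............++++++++++++++++WWWWWWWWWWWWWWWWWWWWW++WW+++WWWWWWW+..................................
346 ................+++++++++++++++WWWW+WWWWWWWWWWWWWWW+WWWWWWWW++++W+..................................
348 .................++++++++++++++++WWWW+WWWWWWWWWWWWWWWWWW+++++++++...................................
```

The bar's image matches the prediction and the hook runs through the arch. Lowering it onto the rod.

>>> carry_out(
  targets=[
    [[0,0,-0.008,0,0,0,0.0],[0,0,-0.01,0,0,0,0.0],[0,0,-0.008,0,0,0,0.0],[0,0,-0.006,0,0,0,0.0],[0,0,-0.004,0,0,0,0.0],[0,0,-0.002,0,0,0,0.0],[0,0,0,0,0,0,0.0]],
  ],
)

```text
time: 20.95
ee_pos: [537.1, -303.9, 219.1]
tcp_rot: [-3.141, -0.0, 1.387]
contact_force: [-0.4, 0.2, -1.9]
grip_width: 7.8
finger_force: 59.4
```

>>> carry_out(
  targets=[
    [[0,0,-0.001,0,0,0,0.0],[0,0,0,0,0,0,0.0]],
  ],
)

```text
time: 21.15
ee_pos: [537.2, -304.0, 218.4]
tcp_rot: [3.141, 0.0, 1.387]
contact_force: [-0.5, 0.5, -2.3]
grip_width: 7.9
finger_force: 59.4
```

>>> carry_out(
  targets=[
    [[0,0,-0.001,0,0,0,0.0],[0,0,0,0,0,0,0.0]],
  ],
)

```text
time: 21.35
ee_pos: [537.1, -303.9, 217.3]
tcp_rot: [-3.142, 0.0, 1.387]
contact_force: [-0.6, 0.2, -0.4]
grip_width: 8.0
finger_force: 59.4
```

>>> carry_out(
  targets=[
    [[0,0,-0.001,0,0,0,0.0],[0,0,0,0,0,0,0.0]],
  ],
)

```text
time: 21.55
ee_pos: [537.2, -304.0, 216.6]
tcp_rot: [3.141, 0.0, 1.387]
contact_force: [-1.0, 0.4, 3.5]
grip_width: 8.2
finger_force: 60.1
```

The contact force shows at the expected height. I release and rise.

>>> carry_out(
  targets=[
    [[0,0,0,0,0,0,0.014],[0,0,0,0,0,0,0.02],[0,0,0,0,0,0,0.03],[0,0,0,0,0,0,0.035],[0,0,0,0,0,0,0.035],[0,0,0.01,0,0,0,0.035],[0,0,0.025,0,0,0,0.035],[0,0,0.035,0,0,0,0.035],[0,0,0.04,0,0,0,0.035],[0,0,0.03,0,0,0,0.035]],
  ],
)

```text
time: 22.55
ee_pos: [537.3, -304.0, 359.7]
tcp_rot: [3.139, 0.001, 1.387]
contact_force: [0.9, 0.6, -0.9]
grip_width: 34.7
finger_force: 0.0
```

>>> carry_out(
  targets=[
    [[-0.02,0.02,0,0,0,0,0.035],[-0.03,0.03,0,0,0,0,0.035],[-0.03,0.03,0,0,0,0,0.035],[-0.03,0.03,0,0,0,0,0.035],[-0.015,0.015,0,0,0,0,0.035],[0,0,0,0,0,0,0.035],[0,0,0,0,0,0,0.035],[0,0,0,0,0,0,0.035],[0,0,0,0,0,0,0.035]],
  ],
)

```text
time: 23.45
ee_pos: [412.7, -179.5, 356.2]
tcp_rot: [-3.142, 0.0, 1.386]
contact_force: [-0.3, -0.1, 0.6]
grip_width: 35.1
finger_force: 0.0
```

```bash
python3 - <<'E'
from h import *
s=env.sense();print(s["time"],s["ee_pos"],s["contact_force"],s["grip_width"])
b=imaging.snapshot("side");cv2.imwrite("pics/s9.png",b);h=cv2.cvtColor(b,cv2.COLOR_BGR2HSV)
C=np.array([537.2,-304,220.5]);y=np.array([.183,.983,0])
for k in(-46,0,46): print(k,np.round(proj("side",C+k*y)))
for v in range(300,400,3): print(v,"".join("#" if h[v,u,2]<60 else "W" if h[v,u,1]<30 and h[v,u,2]>180 else "+" if h[v,u,1]<60 else "." for u in range(380,480)))
E
```

```text
23.45 [ 412.70244715 -179.50215266  356.22285686] [-0.29899261 -0.1379713   0.55732394] 35.07148550315673
-46 [434. 329.]
0 [419. 315.]
46 [406. 302.]
300 .......................+WWWWWW............+++++++++++++++WWWWWWW+++++...............................
303 ......................W+++WWWWWWW........+++++++++++++++++++++++++++................................
306 .....................+WWW..++WWWWWWW.....+++++++++++++WWW++++++++++.................................
309 ....................+WWW+......+WWWWWWW...++++++WWWWWWW++++++++++++.................................
312 ....................+WWW.........++WWWWWW++WWWWWW+++++++++++++++++..................................
315 ...................+WWW+............+WWWWWWWW+.++++++++++++++++.....................................
318 ..................+WW++...+WWWWWWWWWW+++WWWWWWW.....++++++++........................................
321 ..................++++WWWWWWWWWW++W+......+WWWWWWW+.+++++++.........................................
324 ..............WWWWW++++++++++++++++WWW.......+WWWWWWW+++++..........................................
327 
[... 1920 characters left out ...]
......................................................................
384 ....................................................................................................
387 ....................................................................................................
390 ....................................................................................................
393 ....................................................................................................
396 ....................................................................................................
399 ....................................................................................................
```

The basket hangs on the hook where predicted, to about 1 px. I let it settle, check that nothing moves, then hand in.

>>> carry_out(
  targets=[
    [[0,0,0,0,0,0,0.035],[0,0,0,0,0,0,0.035],[0,0,0,0,0,0,0.035],[0,0,0,0,0,0,0.035],[0,0,0,0,0,0,0.035],[0,0,0,0,0,0,0.035],[0,0,0,0,0,0,0.035],[0,0,0,0,0,0,0.035],[0,0,0,0,0,0,0.035],[0,0,0,0,0,0,0.035]],
  ],
)

```text
time: 24.5
ee_pos: [412.1, -178.9, 356.3]
tcp_rot: [3.142, 0.0, 1.387]
contact_force: [-0.1, -0.2, 0.1]
grip_width: 35.1
finger_force: 0.0
```

```bash
python3 - <<'E'
from h import *
a=cv2.imread("pics/s9.png");b=imaging.snapshot("side")
d=cv2.absdiff(a,b).max(2); print("basket diff",(d[290:390,375:460]>50).sum(),"stack diff",(d[190:280,250:310]>50).sum())
if (d[290:390,375:460]>50).sum()<40: print(env.sign_off())
E
```

```text
basket diff 0 stack diff 0
the job is handed in; nothing more can be done
None
```

The job is handed in after about 25 s on the robot's clock, with the three tumblers nested upright on the tray and the basket hanging on the hook; nothing moved in the last check, but the judge's verdict was not shown.

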